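Close the packing jig on a kit box and do up its wing nut

ROBOT

A 6-joint arm with a two-finger parallel gripper is mounted at the origin on the work surface. World frame = base frame: x ahead of the robot, y to its left, z up, the work surface at z = 0. Lengths are in m, angles in rad, forces in N, time in s.
With the tool pointing down it reaches from about 0.425 to 0.95 m from the base axis. Payload 3.5 kg.
Tool frame: the origin (TCP) lies at the very end of the fingers, on their centre line; the grasp point (between the pads) lies 19 mm behind it; z points along the fingers, y is the direction in which the jaws open and shut (so a half turn about z gives the same grasp; the last joint's range is limited). The gripper opens to 85 mm and grips with 20 to 120 N. Pads are 22 mm wide; open, the fingers measure 114 mm over their backs; the gripper's body (76 mm by 85 mm) begins 54 mm behind the grasp point. The pads swing forward as they close: fully open they stand 13 mm farther back than shut.
Start: joints at [1.174, 0.286, 1.577, -0, 1.279, -0.15], TCP at [0.165, 0.655, 0.231] pointing down, gripper open.
Joint ranges: [-2.77, 2.77], [-0.9, 2.22], [0.21, 2.48], [-1.53, 4.67], [0.24, 2.81], [-2.84, 2.84]. Speed limits (rad/s): [2.79, 2.79, 3.14, 3.14, 3.14, 3.14].

INTERFACE

Orientations are given as a unit quaternion [x, y, z, w].
In Python, from plant import ctrl, imaging gives the robot as it stands.
- The arm moves only by the shell command python3 -m creep 'ROWS' [OPENING] [FORCE]. ROWS is JSON, one flat list of numbers, 4 for each row, row after row: the shift along the tool's x, y, z in units of 25 mm (1.0 is 25 mm), then the turn about the tool's z in units of 5 degrees (1.0 is 5 degrees). A call has 1 to 20 rows; each row is the pose to reach, as a shift and turn from the pose commanded when the call began, along the tool's axes at that moment; what a row does not reach only later rows make up. A row lasts 1/12 s, in which the tool goes at most 41.7 mm and 7.16 degrees, less where a joint would pass 70% of its speed; a pose out of reach is approached as far as the arm can. A call with a gripper value outside its range is refused whole. OPENING is the closure in counts, from 0 (fully open) to 255 (shut), set as the call begins (- or left out, the last holds). The fingers move at their own pace and stop on an object; FORCE is the grip in N (left out, the last holds). Time passes only in rows, so rows that repeat a pose let the fingers close. It gives the time, the measured TCP pose, the force and the opening at its end, in the units of the state.
- ctrl.get_state(): the state, without advancing time (a new reading comes with each control period).
- imaging.read_camera(name): name is "side" or "top"; returns the picture (384x512x3 uint8, red, green, blue); there is no depth.
- imaging.camera_info(name): a dict with "intrinsics" (3x3 intrinsics, pixels), "distortion" ([k1, k2, p1, p2, k3] as OpenCV has them; the pictures are not rectified), "origin" and "attitude" of the camera in the world. Camera axes: x right, y down, z forward; pixel columns grow to the right and rows downward; lengths in m; the calibration is good to about 2 mm. A picture is of the moment at which its call begins. camera_info takes no time and is no camera call.
- ctrl.sign_off(): hands the job in, once; it reports no verdict.
Trained networks look in the newest picture that a camera, given by its name, has taken for a name from the list of things; names that differ only in an ending like _2 or _b are one class to them, and where a whole thing is asked for, a point or a joint stands for the part that bears it (a point fixed in the world has none). Each returns a list of dicts, best first, with "p" (0 to 1); they miss things now and then, are a little off and sometimes report something else, mostly with a low value. They report only what shows in the picture. A call takes as long as a camera call.
- imaging.silhouettes(camera, name): "mask" (384x512 bool, what is visible of it) and "uv" ([column, row] in pixels, amid what is visible of it).
The state is a dict: "time": time; "qpos": joint angles; "dq": joint speeds; "joint_efforts": joint torques, N m; "eef_pos": TCP position; "tcp_rot": TCP orientation; "contact_force": force on the tool from outside, world axes, zero at the start; "wrist_torque": the same for the moment, N m; "opening": opening from 0.0 (shut) to 1.0 (fully open).
Only numpy, scipy, OpenCV 4.12 (cv2) and the standard library are available. Lean on these libraries where they do the work, as an engineer would, in place of code of your own. Each camera call takes 0.05 s, during which the arm holds its last target.

TASK

With the fingertips only, push the jig's sliding fence up against the kit box until the box stands square and snug between the fence and the fixed end stop. Then lock the fence: spin its loose wing nut clockwise (seen from above) by gentle repeated strokes of a fingertip on its wings until it comes up against its stop, without pinching it. Do not touch the kit box itself, leave the bottle, tape roll and small carton alone, and finish clear of everything.

Things in the scene. Friction and masses are not known exactly. Their poses are not given: they have to be found in the camera images.
- jig: Packing jig, fixed on the table: plywood base 160 (x) x 345 (y) x 12 mm, from y = -200 to +145 mm of its origin (on the table). At its +y end a fixed plywood stop, 140 mm wide, 90 mm high above the base, inner face at y = +130 mm. The fence slides along the jig's y axis; the kit box stands on the base between fence and stop.
- fence (a joint): Travel of the fence along jig +y, m: starts at 0 to 0.04, 0.085 when the box is snug. Aluminium angle: upright plate 120 mm wide, 12 mm thick, top 130 mm above the table, box-side face at jig y = -0.055 + this value; behind it (-y) a foot 70 x 126 mm, top 24 mm above the table, carries the nut. About 9 N to slide, up to 5 N more with the box; stays where left. Range ends at 0.10.
- fence_push (a point): Point on the upright plate's rear (-y) face, the face away from the box: middle of its width, 107 mm above the table (23 mm below the plate's top edge), above the wing nut's top. Its axes are the jig's; push along +y.
- wing_nut (a joint): Angle of the wing nut in rad, growing clockwise seen from above. Starts loose at 0 to 2.4; fully tight against a hard stop at 6.28. The nut stays at one height and needs about 0.04 N m to turn (1 to 1.5 N at the wings), with no spring back. Push it with well under 35 N in all.
- nut_wings (a point): On the axis of the black two-winged nut on the fence's foot, half-way up the wings, 57 mm above the table. Its y axis runs along the wings: 41 mm from the axis each way, 9 mm thick, 44 to 70 mm above the table. Hub radius 14 mm, stud top at 78 mm. The axis is 75 mm behind (-y of) the plate's rear face: free room is on the far side from the plate. Fully tight, the wings lie along jig y.
- box_center (a point): Centre of the kit box, a loose cardboard box 100 x 100 x 90 mm high with a green top, 0.3 to 0.6 kg, standing on the jig's base (12 mm above the table), up to 25 mm short of the end stop and turned up to 0.12 rad; the point is 45 mm above its underside. Snug home, its centre is at jig y = +0.080.
- bottle_mid (a point): Bystander: small white bottle standing on the table, 36 mm across, 100 mm high; point at mid-height.
- tape_mid (a point): Bystander: roll of clear tape lying flat, 90 mm across, 48 mm high; point at its centre.
- carton_mid (a point): Bystander: small cardboard carton 60 x 90 x 45 mm high, lying on the table; point at its centre.

How it is judged:
By the outcome, as a careful person would: the job done as asked, in the order asked, and still so for the second after the job is handed in, with the robot touching nothing.
It also fails if it takes over 64 s, if anything falls off the work surface, if the arm or the gripper's body presses on something with over 40 N, if the wrist force passes 120 N, or if a joint passes its speed limit or range.

## Working session

There is one attempt and no reset: what is moved stays moved. The work goes in short steps, Python scripts to look and compute and a shell command to move; the robot and the scene stay as the last step left them, time stands still between calls to the robot, and variables do not carry over. Pictures are saved under pics/ and viewed, and the job is handed in when it is done.

```bash
ls; mkdir -p pics; python3 - <<'E'
from plant import ctrl, imaging
import cv2
s=ctrl.get_state()
for k,v in s.items(): print(k,v)
for n in ("side","top"):
    im=imaging.read_camera(n); cv2.imwrite(f"pics/{n}0.png",im[:,:,::-1]); i=imaging.camera_info(n); print(n,i)
E
```

```text
pics
time 0.0
qpos [ 1.17400016e+00  2.87168166e-01  1.57817574e+00 -7.68337795e-07
  1.27861297e+00 -1.50025619e-01]
dq [ 0.00180137 -0.00041571  0.00177035 -0.00110113 -0.00036024  0.00025063]
joint_efforts [-1.39584608e-03 -4.05991137e+01 -2.92626286e+01 -2.28182294e-04
  5.91404605e-03  2.35472207e-06]
eef_pos [0.16461513 0.65393946 0.2299462 ]
tcp_rot [ 1.23072248e-01  9.92397009e-01 -1.13829763e-03 -3.18835153e-04]
contact_force [ 0.5498672  -0.17103785 -0.13338894]
wrist_torque [0.00762277 0.01302153 0.03458797]
opening 0.9965683558476498
side {'intrinsics': array([[419.62751402,   0.        , 257.67181781],
       [  0.        , 419.62751402, 187.90874896],
       [  0.        ,   0.        ,   1.        ]]), 'distortion': array([-0.03054049,  0.        ,  0.        ,  0.        ,  0.        ]), 'origin': array([ 0.52771752, -0.49384408,  0.58130025]), 'attitude': array([ 0.90614957, -0.05949795,  0.01937629, -0.41830313])}
top {'intrinsics': array([[348.44896117,   0.        , 256.41961835],
       [  0.        , 348.44896117, 190.00024793],
       [  0.        ,   0.        ,   1.        ]]), 'distortion': array([-0.03212667,  0.        ,  0.        ,  0.        ,  0.        ]), 'origin': array([0.51754954, 0.05664735, 0.74571639]), 'attitude': array([-0.70344348,  0.70877005, -0.03215404,  0.04217123])}
```

View pics/side0.png

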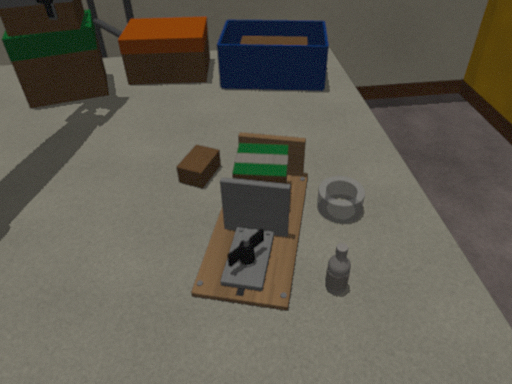

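View pics/top0.png

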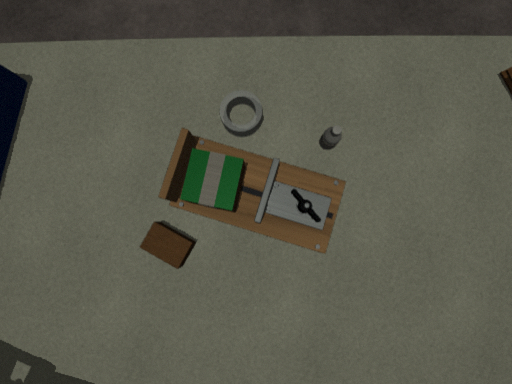

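```bash
cat > h.py <<'E'
import numpy as np, cv2
from scipy.spatial.transform import Rotation as R
from plant import ctrl, imaging
def cam(n):
    i=imaging.camera_info(n); return i['intrinsics'],np.array(i['distortion']),np.array(i['origin']),R.from_quat(i['attitude']).as_matrix()
def ray(n,uv):
    K,d,o,A=cam(n); p=cv2.undistortPoints(np.array([[uv]],float),K,d)[0,0]; v=A@np.array([p[0],p[1],1]); return o,v
def atz(n,uv,z):
    o,v=ray(n,uv); return o+v*(z-o[2])/v[2]
def proj(n,P):
    K,d,o,A=cam(n); Q=(np.atleast_2d(P)-o)@A
    return cv2.projectPoints(Q,np.zeros(3),np.zeros(3),K,d)[0][:,0]
def tri(a,b):
    (o1,v1),(o2,v2)=ray('side',a),ray('top',b); v1/=np.linalg.norm(v1);v2/=np.linalg.norm(v2)
    s=np.linalg.lstsq(np.c_[v1,-v2],o2-o1,rcond=None)[0]; p,q=o1+s[0]*v1,o2+s[1]*v2
    return (p+q)/2,np.linalg.norm(p-q)
E
python3 - <<'E'
from h import *
import pickle
D={}
for n in("side","top"):
    for t in("jig","fence","wing_nut","box_center","bottle_mid","tape_mid","carton_mid"):
        r=imaging.silhouettes(n,t); D[n,t]=r
        for x in r[:2]:
            ys,xs=np.nonzero(x['mask']); print(n,t,round(x['p'],2),np.round(x['uv'],1),len(xs),xs.min(),xs.max(),ys.min(),ys.max())
pickle.dump(D,open('D.pkl','wb'))
E
```

```text
side jig 0.72 [256.7 238.5] 12396 191 306 131 308
side fence 0.58 [251.  224.8] 5887 220 289 177 290
side box_center 0.56 [259.1 162.2] 1900 232 286 143 182
side bottle_mid 0.83 [337.4 272.5] 952 325 350 243 294
side bottle_mid 0.45 [258.9 158.4] 1995 232 287 143 183
side tape_mid 0.6 [338.3 201.6] 1862 317 364 176 223
side carton_mid 0.79 [197.3 162.6] 1388 176 220 144 187
top jig 0.84 [270.4 197.7] 9919 158 345 129 252
top fence 0.81 [291.3 200.2] 2546 254 331 159 229
top wing_nut 0.88 [304.9 208. ] 319 292 320 190 221
top box_center 0.91 [213.5 179.6] 2992 181 244 149 211
top box_center 0.48 [292.7 203.8] 2393 255 331 158 228
top bottle_mid 0.87 [330.7 139.1] 395 320 341 126 149
top tape_mid 0.62 [240.9 104.8] 1231 220 262 90 137
```

```bash
python3 - <<'E'
import cv2
a=cv2.imread('pics/top0.png')[120:260,150:350]; cv2.imwrite('pics/topc.png',cv2.resize(a,None,fx=4,fy=4,interpolation=cv2.INTER_CUBIC))
a=cv2.imread('pics/side0.png')[125:310,185:325]; cv2.imwrite('pics/sidec.png',cv2.resize(a,None,fx=3.2,fy=3.2,interpolation=cv2.INTER_CUBIC))
E
```

```text
(no output)
```

View pics/topc.png

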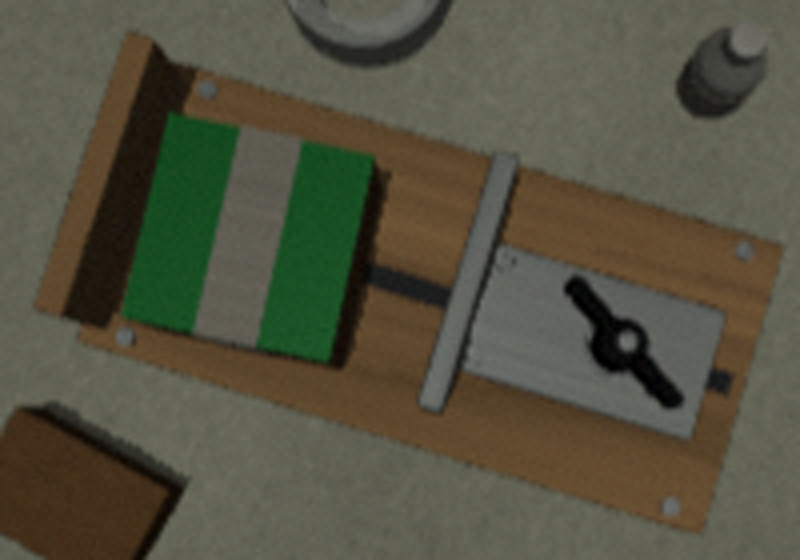

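View pics/sidec.png

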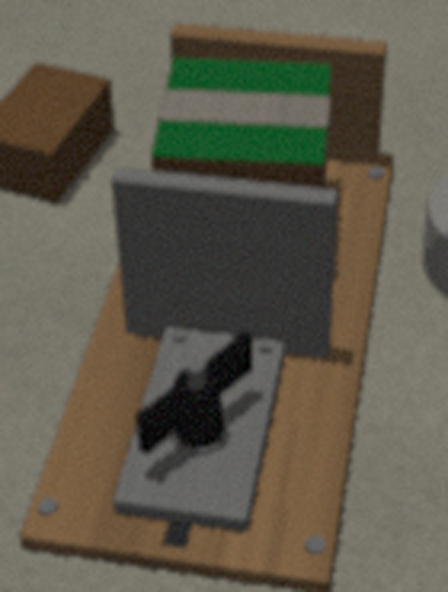

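```bash
cat > fit.py <<'E'
from h import *
from scipy.optimize import least_squares
T=lambda u,v:(150+u/4,120+v/4)
S=lambda u,v:(185+u/3.2,125+v/3.2)
def J(p,P): # jig->world
    c,s=np.cos(p[2]),np.sin(p[2]); P=np.atleast_2d(P); return np.c_[p[0]+c*P[:,0]-s*P[:,1],p[1]+s*P[:,0]+c*P[:,1],P[:,2]]
jt=[((782,243),(.08,-.2,.012)),((703,533),(-.08,-.2,.012)),((130,33),(.07,.145,.102)),((35,308),(-.07,.145,.102)),((65,318),(-.07,.13,.102)),((80,340),(-.08,.145,.012))]
js=[((23,545),(-.08,-.2,.012)),((328,580),(.08,-.2,.012)),((175,27),(-.07,.145,.102)),((385,43),(.07,.145,.102)),((391,156),(.08,.145,.012))]
ft=[((495,153),(.06,0)),((518,155),(.06,-.012)),((420,403),(-.06,0)),((443,410),(-.06,-.012))]
fs=[((115,172),(-.06,0)),((337,188),(.06,0)),((337,203),(.06,-.012)),((115,183),(-.06,-.012))]
def res(p,full=False):
    r=[]
    for n,f,L in(('top',T,jt),('side',S,js)):
        r.append(proj(n,J(p,[q for _,q in L]))-np.array([f(*u) for u,_ in L]))
    for n,f,L in(('top',T,ft),('side',S,fs)):
        r.append(proj(n,J(p,[(q[0],q[1]-.055+p[3],.13) for _,q in L]))-np.array([f(*u) for u,_ in L]))
    return r if full else np.concatenate(r).ravel()
a=atz('top',(270,198),.0)
s=least_squares(res,[a[0],a[1],-.2,.02],loss='soft_l1'); p=s.x
if __name__=='__main__':
    print(p); [print(np.round(r,1).tolist()) for r in res(p,True)]
    w=[atz('top',T(*u),.069)[:2] for u in((570,285),(678,402))]; st=atz('top',T(628,342),.078)
    ax=J(p,[0,-.067+p[3]-.075,.057])[0]; print('tips',w,'mid',np.mean(w,0),'stud',st,'axis model',ax)
    d=w[0]-w[1]; print('len',np.linalg.norm(d),'world ang',np.degrees(np.arctan2(d[1],d[0])),'jig y ang',np.degrees(p[2])+90)
    for u in((170,113),(375,155),(332,362),(125,320)):
        q=atz('top',T(*u),.102); c,sn=np.cos(p[2]),np.sin(p[2]); q2=q[:2]-p[:2]; print('box jig',c*q2[0]+sn*q2[1],-sn*q2[0]+c*q2[1])
    import pickle; D=pickle.load(open('D.pkl','rb'))
    for k,z in(('bottle_mid',.05),('tape_mid',.024),('carton_mid',.0225)):
        for n in('side','top'):
            if D[n,k]: print(k,n,atz(n,D[n,k][0]['uv'],z))
    print('fence_push',J(p,[0,-.067+p[3],.107]))
    print(proj('top',[[.5,0,0],[.5,.2,0],[.7,0,0]]))
E
python3 fit.py
```

```text
[ 0.5970604   0.08879942 -0.30129886  0.01557498]
[[1.7, -0.4], [1.0, 0.2], [-0.5, -1.0], [-0.1, 0.4], [-0.0, 0.2], [-0.4, 0.4]]
[[-1.8, -1.3], [1.1, 2.0], [-1.1, -1.4], [0.4, -0.6], [0.6, -0.9]]
[[0.2, -1.7], [0.8, -0.3], [-0.5, 0.0], [0.2, 0.3]]
[[0.0, -1.8], [0.4, 0.4], [-0.4, 0.3], [-1.7, -0.8]]
tips [array([ 0.58598244, -0.00434181]), array([ 0.52873419, -0.05551229])] mid [ 0.55735831 -0.02992705] stud [ 0.55740877 -0.03080847  0.078     ] axis model [ 0.55954241 -0.03193038  0.057     ]
len 0.07678398659874154 world ang 41.7914527517259 jig y ang 72.73684668589928
box jig 0.03691996314229057 0.11305927671876256
box jig 0.045469137246868824 0.014270407998968788
box jig -0.0530800124617517 0.004768104114154506
box jig -0.06241897414566727 0.10288082624621976
bottle_mid side [ 0.69608467 -0.09672532  0.05      ]
bottle_mid top [ 0.69404064 -0.08578424  0.05      ]
tape_mid side [0.75226578 0.0914208  0.024     ]
tape_mid top [0.77771871 0.09865758 0.024     ]
carton_mid side [0.47899422 0.26119845 0.0225    ]
fence_push [[0.58179947 0.03969101 0.107     ]]
[[288.2743286  234.86633724]
 [194.32567516 235.44113869]
 [286.77159786 142.5018058 ]]
```

```bash
cat > go.py <<'E'
# prints tool-axis units from the present pose to jig-frame targets
from fit import *
s=ctrl.get_state(); A=R.from_quat(s['tcp_rot']).as_matrix(); e=np.array(s['eef_pos'])
def units(P): return (np.atleast_2d(P)-e)@A/.025
def jig(P): 
    c,sn=np.cos(p[2]),np.sin(p[2]); q=np.array(P)-[p[0],p[1],0]; return np.array([c*q[0]+sn*q[1],-sn*q[0]+c*q[1],q[2]])
def turn(): # units to align tool y with jig y
    y=A[:,1]; d=np.arctan2(y[1],y[0])-(p[2]+np.pi/2); return np.degrees(d)/5
E
python3 - <<'E'
from go import *
print(p,jig(e),turn())
print(units(J(p,[[0,-.085,.231],[0,-.085,.1]])))
E
```

```text
[ 0.5970604   0.08879942 -0.30129886  0.01557498] [-0.58060205  0.41201549  0.23134563] 0.6240598171535168
[[-2.21074974e+01 -2.11152928e+01  1.34123436e-02]
 [-2.21073057e+01 -2.11155961e+01  5.25341233e+00]]
```

```bash
python3 -m creep '[-0.3,-0.3,0,0.1, -0.9,-0.9,0,0.2, -1.6,-1.5,0,0.3, -2.4,-2.3,0,0.4, -3.2,-3.1,0,0.5, -4,-3.8,0,0.6, -4.8,-4.6,0,0.6, -5.6,-5.4,0,0.6, -6.4,-6.1,0,0.6, -7.2,-6.9,0,0.6, -8,-7.6,0,0.6, -8.8,-8.4,0,0.6, -9.6,-9.2,0,0.6, -10.4,-9.9,0,0.6, -11.2,-10.7,0,0.6, -12,-11.5,0,0.6, -12.8,-12.2,0,0.6, -13.6,-13,0,0.6, -14.4,-13.8,0,0.6, -15.2,-14.5,0,0.6]' 255 60
python3 - <<'E'
from go import *
print(jig(e),turn(),s['time'],s['opening'],s['contact_force'])
print(units(J(p,[[0,-.085,.231],[0,-.085,.1]])))
E
```

```text
time: 2.47
eef_pos: [0.445, 0.2082, 0.2315]
tcp_rot: [0.149, 0.989, -0.0, 0.0]
contact_force: [0.3, 0.7, 0.2]
opening: 0.001
[-0.18063691  0.06890247  0.23146193] 0.014961505190079522 2.4667 0.0013636114070601257 [0.32544412 0.6638215  0.20778305]
[[-7.21742106 -6.16552507  0.02314031]
 [-7.21459436 -6.16487095  5.2631395 ]]
```

```bash
python3 -m creep '[-0.4,-0.3,0,0, -1.1,-0.9,0,0, -1.9,-1.6,0,0, -2.7,-2.3,0,0, -3.5,-3,0,0, -4.3,-3.7,0,0, -5.1,-4.4,0,0, -5.9,-5,0,0, -6.7,-5.7,0,0, -7.2,-6.15,0,0, -7.2,-6.15,0.3,0, -7.2,-6.15,1,0, -7.2,-6.15,1.7,0, -7.2,-6.15,2.4,0, -7.2,-6.15,3,0, -7.2,-6.15,3.6,0, -7.2,-6.15,4.2,0, -7.2,-6.15,4.7,0, -7.2,-6.15,5,0, -7.2,-6.15,5.2,0]'
cat > look.py <<'E'
import sys
from go import *
t=sys.argv[1]
a=imaging.read_camera('top')[100:280,130:370]; b=imaging.read_camera('side')[110:320,170:370]
cv2.imwrite(f'pics/t{t}.png',cv2.resize(a[:,:,::-1],None,fx=3.3,fy=3.3,interpolation=cv2.INTER_CUBIC))
cv2.imwrite(f'pics/s{t}.png',cv2.resize(b[:,:,::-1],None,fx=2.85,fy=2.85,interpolation=cv2.INTER_CUBIC))
print(jig(e),turn(),s['time'],s['contact_force'])
E
python3 look.py 1
```

```text
time: 4.13
eef_pos: [0.5705, 0.0109, 0.1]
tcp_rot: [0.149, 0.989, 0.0, -0.001]
contact_force: [-0.3, -0.3, 0.1]
opening: -0.001
[-0.0022498  -0.08223525  0.09995862] 0.029872274820286027 4.1333 [-0.27087604 -0.34736515  0.07309217]
```

View pics/s1.png

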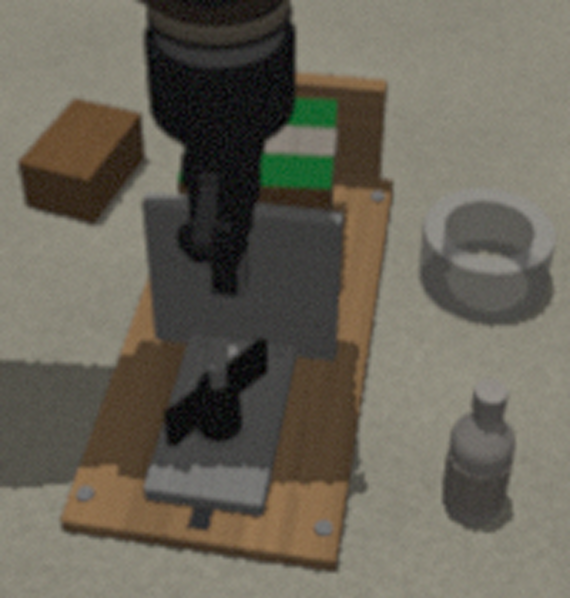

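View pics/t1.png

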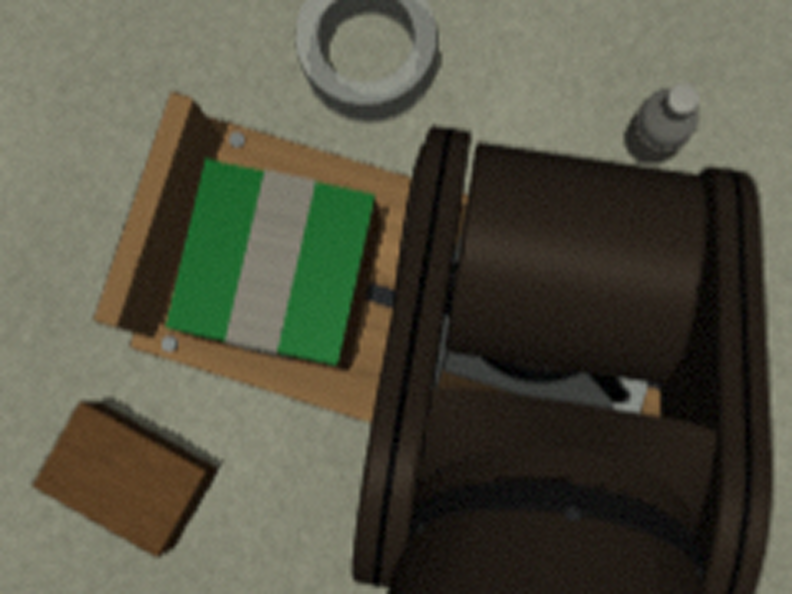

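```bash
python3 -m creep '[0.1,0.1,0,0, 0.1,0.2,0,0, 0.1,0.3,0,0, 0.1,0.4,0,0, 0.1,0.5,0,0, 0.1,0.6,0,0, 0.1,0.7,0,0, 0.1,0.8,0,0, 0.1,0.9,0,0, 0.1,1.0,0,0, 0.1,1.1,0,0, 0.1,1.2,0,0, 0.1,1.3,0,0, 0.1,1.4,0,0, 0.1,1.5,0,0, 0.1,1.6,0,0, 0.1,1.7,0,0, 0.1,1.8,0,0, 0.1,1.9,0,0, 0.1,2.0,0,0]'
python3 look.py 2
```

```text
time: 5.9
eef_pos: [0.5833, 0.0562, 0.1014]
tcp_rot: [0.149, 0.989, -0.003, -0.001]
contact_force: [-3.5, -8.0, 2.3]
opening: -0.004
[-0.00347053 -0.03523901  0.10143097] 0.035892190935212044 5.9 [-3.53610316 -7.97956156  2.27081289]
```

View pics/s2.png

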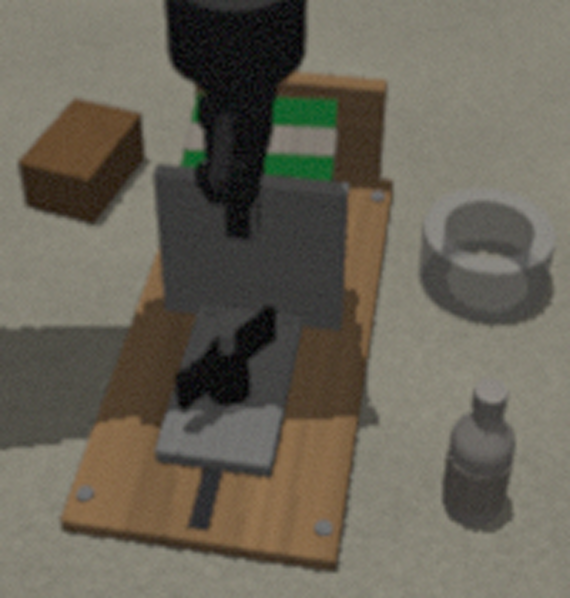

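View pics/t2.png

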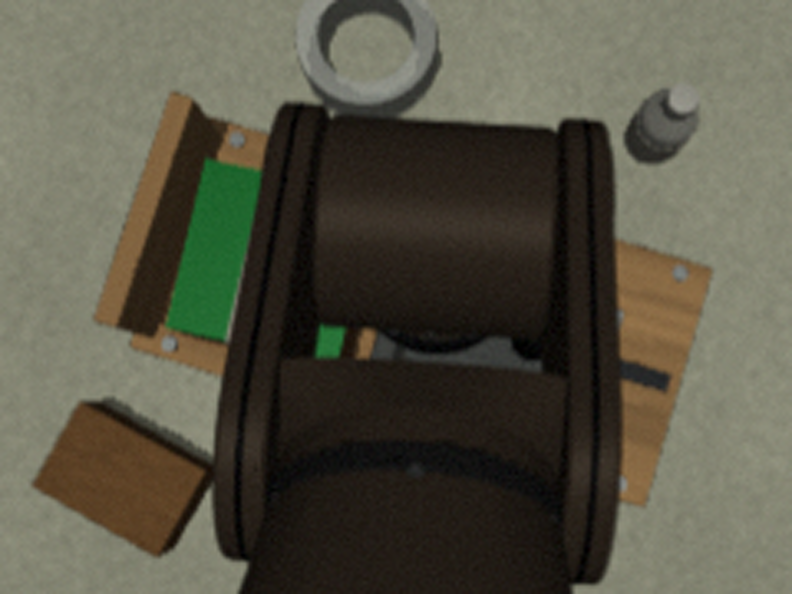

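```bash
cat > tr.py <<'E'
import sys
from go import *
# args: crop coords of plate top box-side left, right corners in s*.png
v=list(map(float,sys.argv[1:]))
for i,x in((0,-.06),(2,.06)):
    u=(170+v[i]/2.85,110+v[i+1]/2.85); q=jig(atz('side',u,.13)); print(q, 'travel',q[1]+.055)
print('travel if h=7.2..14.5', e and 0) if 0 else None
print(jig(e))
E
python3 tr.py 155 167 348 184
```

```text
[-0.05971627 -0.01573794  0.13      ] travel 0.03926206322376776
[ 0.0593305 -0.0136472  0.13     ] travel 0.0413528034428398
[-0.00344796 -0.03482428  0.10145069]
```

```bash
python3 -m creep '[0,0.1,0,0, 0,0.2,0,0, 0,0.3,0,0, 0,0.4,0,0, 0,0.5,0,0, 0,0.6,0,0, 0,0.7,0,0, 0,0.8,0,0, 0,0.9,0,0, 0,1.0,0,0, 0,1.1,0,0, 0,1.2,0,0, 0,1.3,0,0, 0,1.35,0,0, 0,1.4,0,0, 0,1.45,0,0, 0,1.5,0,0]'
python3 look.py 3
```

```text
time: 7.42
eef_pos: [0.5943, 0.0908, 0.1015]
tcp_rot: [0.148, 0.989, -0.004, -0.001]
contact_force: [-3.6, -12.5, 4.0]
opening: -0.002
[-0.00324957  0.00104689  0.10147737] 0.03852262329506994 7.4167 [ -3.57741932 -12.4872414    3.98155449]
```

View pics/s3.png

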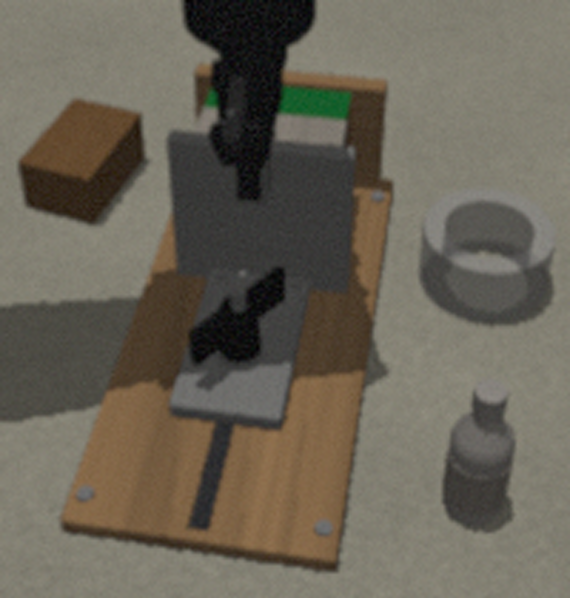

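View pics/t3.png

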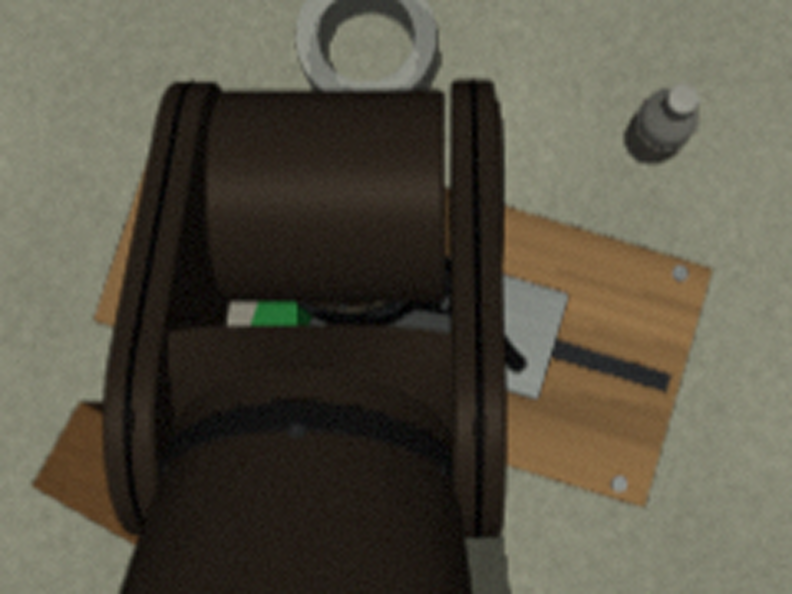

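```bash
python3 -m creep '[0,0.04,0,0, 0,0.08,0,0, 0,0.12,0,0, 0,0.16,0,0, 0,0.2,0,0, 0,0.2,0,0]'; python3 -m creep '[0,0.03,0,0, 0,0.06,0,0, 0,0.09,0,0]';
```

```text
time: 8.02
eef_pos: [0.5958, 0.0957, 0.1015]
tcp_rot: [0.148, 0.989, -0.004, -0.001]
contact_force: [-2.2, -11.3, 2.6]
opening: 0.002
time: 8.27
eef_pos: [0.5964, 0.0976, 0.1015]
tcp_rot: [0.148, 0.989, -0.004, -0.001]
contact_force: [-4.6, -15.6, 3.4]
opening: -0.001
```

```bash
python3 -m creep '[0,0.03,0,0, 0,0.06,0,0]';python3 -m creep '[0,0.03,0,0, 0,0.06,0,0]'; python3 look.py 4
```

```text
time: 8.43
eef_pos: [0.5964, 0.0976, 0.1015]
tcp_rot: [0.148, 0.989, -0.006, -0.002]
contact_force: [-6.1, -18.8, 4.5]
opening: -0.002
time: 8.6
eef_pos: [0.5964, 0.0976, 0.1015]
tcp_rot: [0.148, 0.989, -0.007, -0.002]
contact_force: [-8.1, -23.0, 6.4]
opening: 0.001
[-0.00323582  0.00818532  0.10152375] 0.05666580247747975 8.6 [ -8.07793234 -23.01134164   6.35265167]
```

View pics/s4.png

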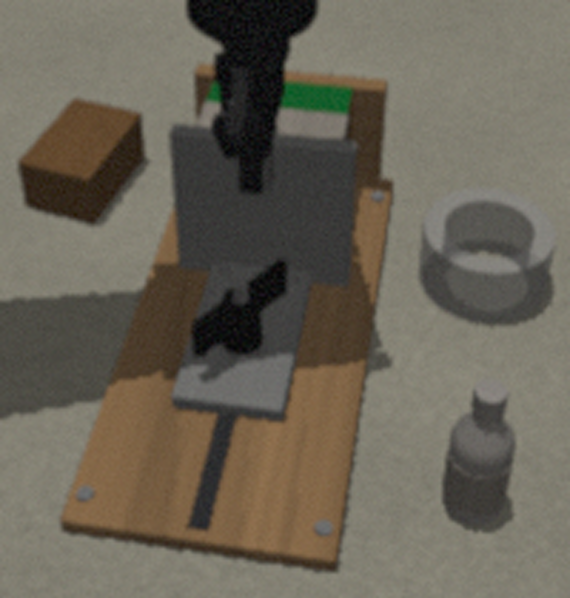

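```bash
python3 -m creep '[0,-0.2,0,0, 0,-0.6,0,0, 0,-1.2,0,0, 0,-2,-0.3,0, 0,-2.8,-0.8,0, -0.5,-3.8,-1.4,0, -1.2,-4.8,-2,0, -2,-6,-2.4,0, -2.8,-7,-2.4,0, -3.2,-8,-2.4,0, -3.4,-9,-2.4,0, -3.4,-9.2,-2.4,0, -3.4,-9.2,-2.4,0]'; python3 look.py 5
```

```text
time: 9.78
eef_pos: [0.6107, -0.1422, 0.161]
tcp_rot: [0.15, 0.989, 0.0, -0.0]
contact_force: [-1.1, 0.4, -0.3]
opening: -0.003
[ 0.08156608 -0.21653458  0.1610271 ] -0.006946087293116814 9.7833 [-1.13508009  0.43234305 -0.34317488]
```

View pics/t5.png

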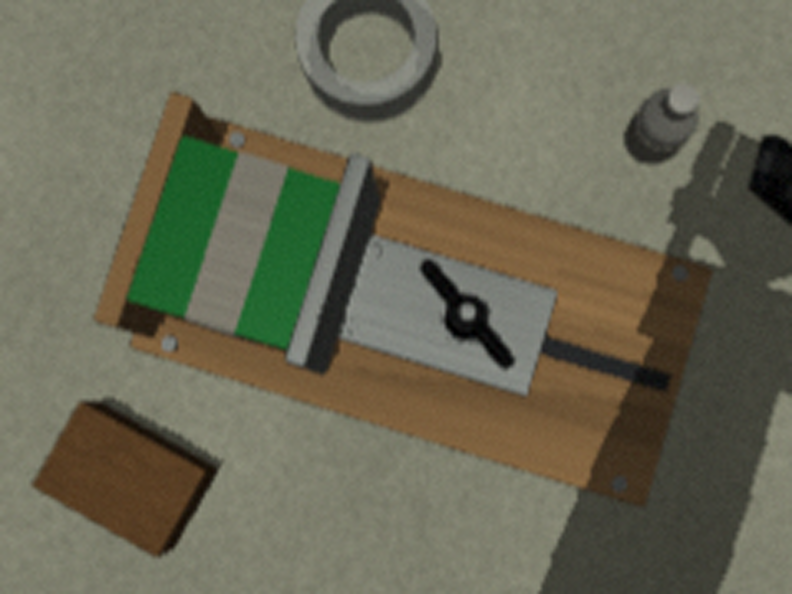

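View pics/s5.png

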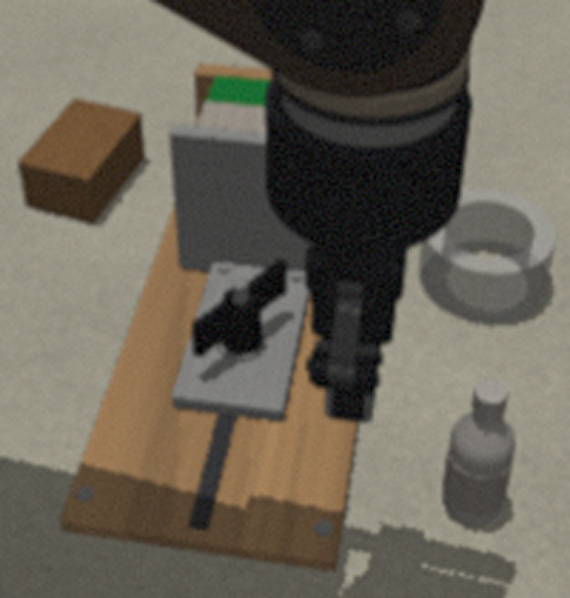

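```bash
cat > nut.py <<'E'
import sys
from go import *
v=list(map(float,sys.argv[1:])); g=lambda i:(130+v[i]/3.3,100+v[i+1]/3.3)
if len(v)>4: print('stud',jig(atz('top',g(4),.078)))
a,b=[jig(atz('top',g(i),.069)) for i in(0,2)]
d=a-b; print('mid',(a+b)/2,'len',np.hypot(d[0],d[1]),'angle cw from +y deg',np.degrees(np.arctan2(d[0],d[1]))%180)
E
python3 nut.py 430 268 508 360 468 313
python3 - <<'E'
from go import *
print(proj('top',J(p,[0,-.057,.078])),proj('side',J(p,[0,-.057,.078])))
T=lambda u,v:(130+u/3.3,100+v/3.3)
for u in((358,155),(290,360)): print('plate boxside/rear',jig(atz('top',T(*u),.13)))
for u in((185,137),(340,182),(292,348),(132,300)): print('box',jig(atz('top',T(*u),.102)))
q,r=tri((170+240/2.85,110+293/2.85),T(468,313)); print(jig(q),r)
E
```

```text
stud [-0.00220469 -0.05563153  0.078     ]
mid [-0.00164824 -0.05625061  0.069     ] len 0.07127603567633715 angle cw from +y deg 33.14697352473676
[[272.82797055 193.96045839]] [[254.154735  209.8994269]]
plate boxside/rear [0.05849426 0.02673348 0.13      ]
plate boxside/rear [-0.05905164  0.02859869  0.13      ]
box [0.04578876 0.12884993 0.102     ]
box [0.04624355 0.03561464 0.102     ]
box [-0.05196618  0.0333196   0.102     ]
box [-0.05236525  0.12843229  0.102     ]
[-0.00087382 -0.05550188  0.06931808] 0.0010309871313588972
```

```bash
python3 - <<'E'
from go import *
print(units(J(p,[[.006,-.0965,.11],[.006,-.0965,.055]])),turn())
ax=np.array([-.001,-.0565])
for a in range(60,301,10):
    r=.034; P=ax+r*np.array([np.sin(np.radians(a)),np.cos(np.radians(a))]); 
    d=P-[.006,-.0965]; print(a,np.round([-d[0]/.025,d[1]/.025],2))
E
```

```text
[[2.99294345 4.7158107  2.04554051]
 [2.99122149 4.71412451 4.24553919]] 0.022242102194871983
60 [-0.9   2.28]
70 [-1.    2.07]
80 [-1.06  1.84]
90 [-1.08  1.6 ]
100 [-1.06  1.36]
110 [-1.    1.13]
120 [-0.9   0.92]
130 [-0.76  0.73]
140 [-0.59  0.56]
150 [-0.4   0.42]
160 [-0.19  0.32]
170 [0.04 0.26]
180 [0.28 0.24]
190 [0.52 0.26]
200 [0.75 0.32]
210 [0.96 0.42]
220 [1.15 0.56]
230 [1.32 0.73]
240 [1.46 0.92]
250 [1.56 1.13]
260 [1.62 1.36]
270 [1.64 1.6 ]
280 [1.62 1.84]
290 [1.56 2.07]
300 [1.46 2.28]
```

```bash
python3 -m creep '[0.3,0.5,0.1,0, 0.8,1.2,0.3,0, 1.3,2,0.6,0, 1.8,2.8,1,0, 2.3,3.6,1.4,0, 2.7,4.3,1.8,0, 3,4.7,2.1,0, 3,4.7,2.5,0, 3,4.7,2.9,0, 3,4.7,3.3,0, 3,4.7,3.7,0, 3,4.7,4,0, 3,4.7,4.2,0, 3,4.7,4.25,0, 3,4.7,4.25,0]'; python3 look.py 6
```

```text
time: 11.13
eef_pos: [0.5742, -0.0065, 0.0545]
tcp_rot: [0.149, 0.989, -0.0, -0.0]
contact_force: [-0.8, 0.7, 0.9]
opening: -0.001
[ 0.00645385 -0.09781848  0.05451821] 0.016201786421065033 11.1333 [-0.79198981  0.66269132  0.88655669]
```

View pics/s6.png

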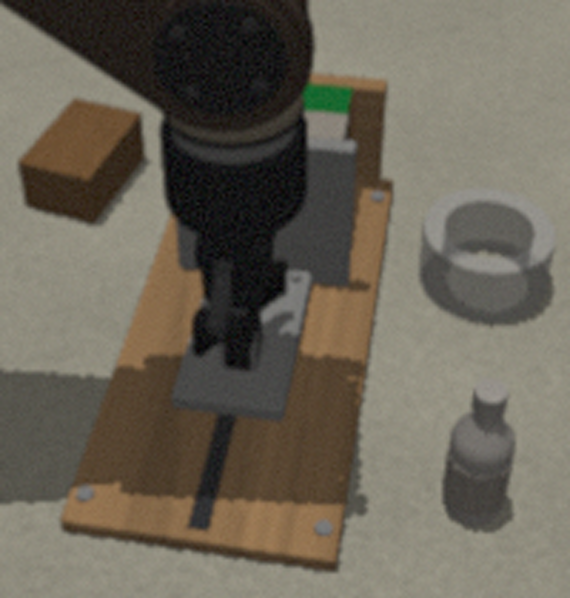

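```bash
python3 -m creep '[0.1,0.15,0,0, 0.28,0.24,0,0, 0.4,0.25,0,0, 0.52,0.26,0,0, 0.64,0.29,0,0, 0.75,0.32,0,0, 0.86,0.37,0,0, 0.96,0.42,0,0, 1.06,0.49,0,0, 1.15,0.56,0,0, 1.24,0.64,0,0, 1.32,0.73,0,0, 1.39,0.82,0,0, 1.46,0.92,0,0, 1.51,1.02,0,0, 1.56,1.13,0,0, 1.6,1.25,0,0, 1.62,1.36,0,0, 1.64,1.5,0,0, 1.64,1.6,0,0]'; python3 look.py 7
```

```text
time: 12.9
eef_pos: [0.5467, 0.0446, 0.0549]
tcp_rot: [0.149, 0.989, -0.0, -0.0]
contact_force: [-0.5, -1.6, -0.5]
opening: 0.001
[-0.03500451 -0.0571628   0.05492488] 0.0256766027902467 12.9 [-0.49006108 -1.55761527 -0.53476594]
```

View pics/s7.png

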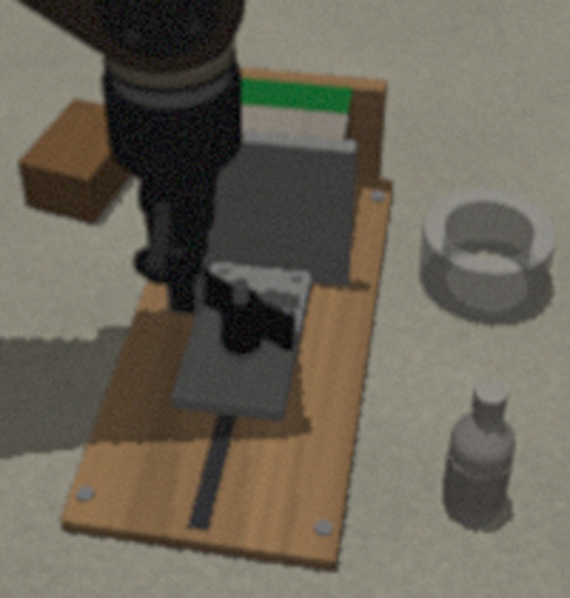

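View pics/t7.png

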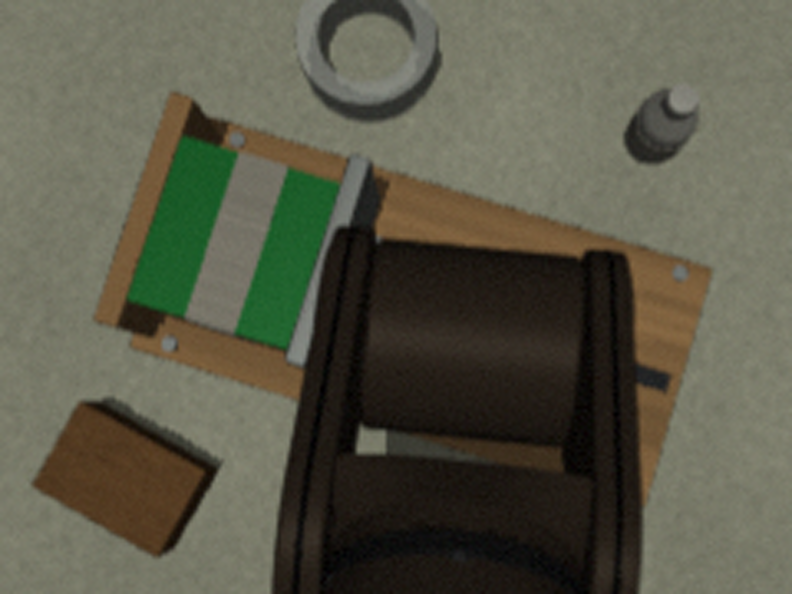

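```bash
cat > nuts.py <<'E'
import sys
from go import *
v=list(map(float,sys.argv[1:])); z=v[4] if len(v)>4 else .07
a,b=[jig(atz('side',(170+v[i]/2.85,110+v[i+1]/2.85),z)) for i in(0,2)]
d=b-a; print(a,b,'angle cw from +y',np.degrees(np.arctan2(d[0],d[1]))%360)
E
python3 nuts.py 208 268 295 312
```

```text
[-0.02431009 -0.03692637  0.07      ] [ 0.03560883 -0.06692231  0.07      ] angle cw from +y 116.59295120957069
```

```bash
python3 -m creep '[0.05,-0.15,0,0, 0.1,-0.25,-0.3,0, 0.1,-0.25,-0.9,0, 0.1,-0.25,-1.5,0, -0.1,-0.2,-1.8,0, -0.6,-0.1,-1.8,0, -1.2,0.1,-1.8,0, -1.8,0.3,-1.8,0, -2.4,0.4,-1.8,0, -2.8,0.5,-1.8,0, -2.8,0.5,-1.7,0, -2.8,0.5,-1.3,0, -2.8,0.5,-0.9,0, -2.8,0.5,-0.5,0, -2.8,0.5,-0.2,0, -2.8,0.5,0,0, -2.8,0.5,0,0]'; python3 look.py 8; python3 - <<'E'
from go import *
ax=np.array([-.001,-.0565])
for a in list(range(70,281,10)):
    P=ax+.034*np.array([np.sin(np.radians(a)),np.cos(np.radians(a))]); d=P-jig(e)[:2]; print(a,np.round([-d[0]/.025,d[1]/.025],2))
E
```

```text
time: 14.42
eef_pos: [0.6159, 0.0357, 0.0529]
tcp_rot: [0.149, 0.989, -0.0, -0.002]
contact_force: [-0.3, -0.8, -0.6]
opening: 0.004
[ 0.03369391 -0.04510742  0.05286247] 0.025005808257677686 14.4167 [-0.28478394 -0.80643293 -0.58348641]
70 [ 0.17 -0.  ]
80 [ 0.1  -0.23]
90 [ 0.08 -0.47]
100 [ 0.1 -0.7]
110 [ 0.17 -0.93]
120 [ 0.27 -1.15]
130 [ 0.4  -1.34]
140 [ 0.57 -1.51]
150 [ 0.76 -1.64]
160 [ 0.98 -1.75]
170 [ 1.21 -1.81]
180 [ 1.44 -1.83]
190 [ 1.68 -1.81]
200 [ 1.91 -1.75]
210 [ 2.12 -1.64]
220 [ 2.32 -1.51]
230 [ 2.49 -1.34]
240 [ 2.62 -1.15]
250 [ 2.72 -0.93]
260 [ 2.78 -0.7 ]
270 [ 2.8  -0.47]
280 [ 2.78 -0.23]
```

View pics/s8.png

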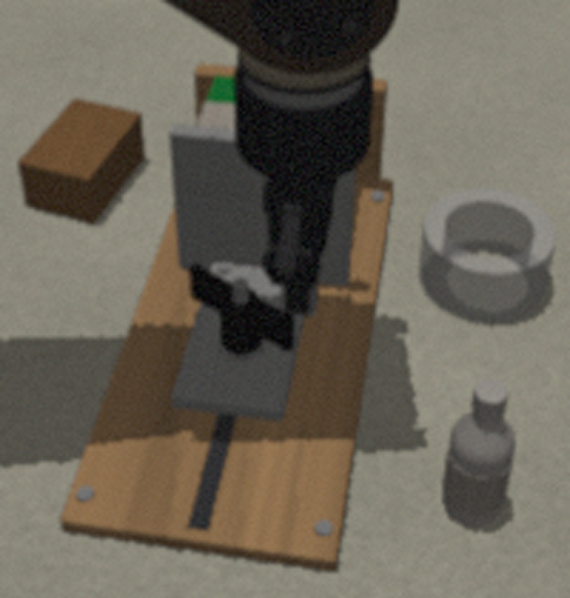

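```bash
python3 -m creep '[0.1,-0.23,0,0, 0.08,-0.47,0,0, 0.1,-0.7,0,0, 0.17,-0.93,0,0, 0.27,-1.15,0,0, 0.4,-1.34,0,0, 0.57,-1.51,0,0, 0.76,-1.64,0,0, 0.98,-1.75,0,0, 1.21,-1.81,0,0, 1.44,-1.83,0,0, 1.68,-1.81,0,0, 1.91,-1.75,0,0, 2.12,-1.64,0,0, 2.32,-1.51,0,0, 2.49,-1.34,0,0, 2.62,-1.15,0,0, 2.72,-0.93,0,0, 2.78,-0.7,0,0, 2.8,-0.47,0,0]'; python3 look.py 9
```

```text
time: 16.18
eef_pos: [0.5466, 0.0456, 0.0548]
tcp_rot: [0.149, 0.989, -0.0, -0.001]
contact_force: [-0.9, -2.3, 1.1]
opening: -0.001
[-0.03535833 -0.0562242   0.05479585] 0.02826913727958037 16.1833 [-0.9008776  -2.31821354  1.10099536]
```

View pics/s9.png

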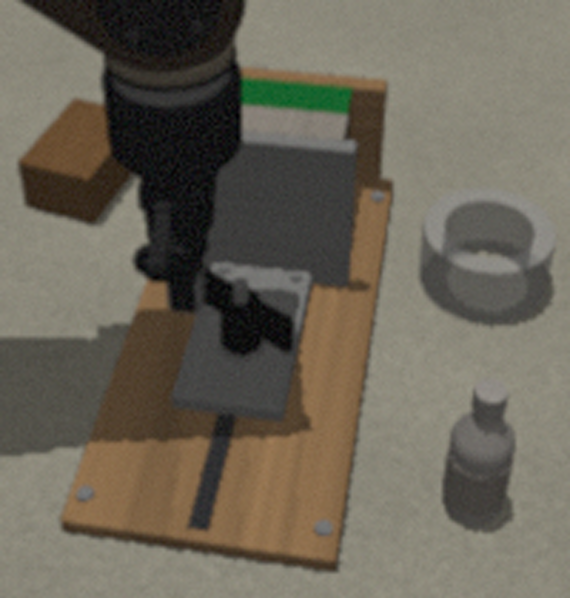

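```bash
python3 -m creep '[0.05,-0.15,0,0, 0.1,-0.25,-0.3,0, 0.1,-0.25,-0.9,0, 0.1,-0.25,-1.5,0, -0.1,-0.2,-1.8,0, -0.6,-0.1,-1.8,0, -1.2,0.1,-1.8,0, -1.8,0.3,-1.8,0, -2.4,0.4,-1.8,0, -2.8,0.5,-1.8,0, -2.8,0.5,-1.7,0, -2.8,0.5,-1.3,0, -2.8,0.5,-0.9,0, -2.8,0.5,-0.5,0, -2.8,0.5,-0.2,0, -2.8,0.5,0,0, -2.8,0.5,0,0]'; python3 look.py 10;  python3 -m creep '[0.1,-0.23,0,0, 0.08,-0.47,0,0, 0.1,-0.7,0,0, 0.17,-0.93,0,0, 0.22,-1.05,0,0, 0.27,-1.15,0,0, 0.33,-1.25,0,0, 0.4,-1.34,0,0, 0.48,-1.43,0,0]'; python3 look.py 11
```

```text
time: 17.7
eef_pos: [0.616, 0.0364, 0.0528]
tcp_rot: [0.149, 0.989, -0.0, -0.002]
contact_force: [0.4, 0.1, -0.1]
opening: 0.003
[ 0.03366311 -0.04436931  0.0528474 ] 0.02494613994219607 17.7 [ 0.40602539  0.13726361 -0.11295646]
time: 18.55
eef_pos: [0.5956, 0.0055, 0.0551]
tcp_rot: [0.149, 0.989, -0.0, 0.0]
contact_force: [1.7, 0.3, 0.1]
opening: -0.004
[ 0.02334999 -0.08002297  0.05514997] 0.02551883412518537 18.55 [1.69071569 0.28643792 0.10235778]
```

View pics/s11.png

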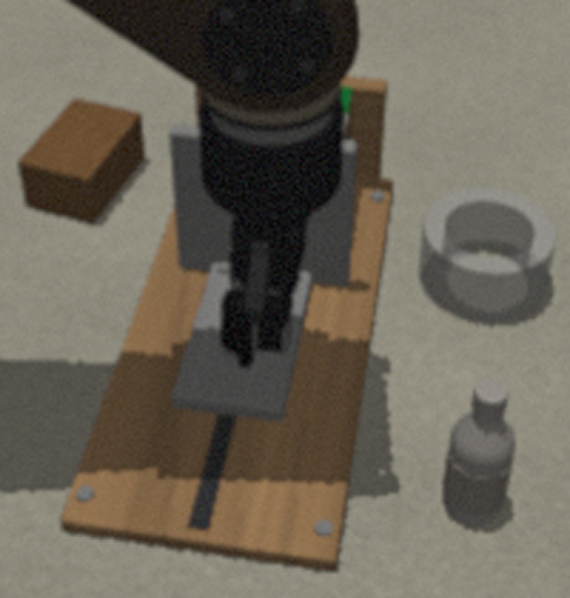

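View pics/t11.png

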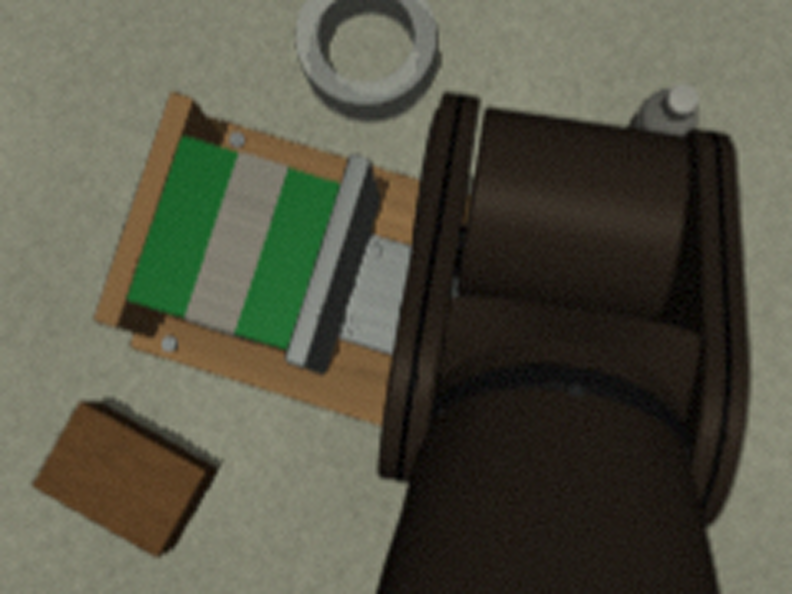

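```bash
for i in 1; do python3 -m creep '[0.04,-0.02,0,0, 0.08,-0.04,0,0, 0.12,-0.05,0,0]'; python3 -m creep '[0.03,0,0,0, 0.06,0,0,0, 0.06,0,0,0]'; done
```

```text
time: 18.9
eef_pos: [0.5925, 0.0052, 0.0551]
tcp_rot: [0.149, 0.989, -0.0, 0.0]
contact_force: [0.4, 0.1, 0.2]
opening: 0.002
time: 19.15
eef_pos: [0.591, 0.0056, 0.0551]
tcp_rot: [0.149, 0.989, -0.0, -0.0]
contact_force: [0.1, -1.4, -0.3]
opening: -0.003
```

```bash
python3 -m creep '[0.04,0,0,0, 0.08,0,0,0, 0.08,0,0,0]'; python3 -m creep '[0.04,0,0,0, 0.08,0,0,0, 0.08,0,0,0]';python3 look.py 12
```

```text
time: 19.4
eef_pos: [0.589, 0.0063, 0.0551]
tcp_rot: [0.149, 0.989, -0.0, -0.0]
contact_force: [0.5, -0.6, 0.3]
opening: -0.001
time: 19.65
eef_pos: [0.5871, 0.007, 0.0551]
tcp_rot: [0.149, 0.989, 0.0, -0.0]
contact_force: [0.8, -0.5, -0.5]
opening: 0.003
[ 0.01473428 -0.08107411  0.05512909] 0.024381408492898018 19.65 [ 0.84801533 -0.48822927 -0.48128039]
```

View pics/s12.png

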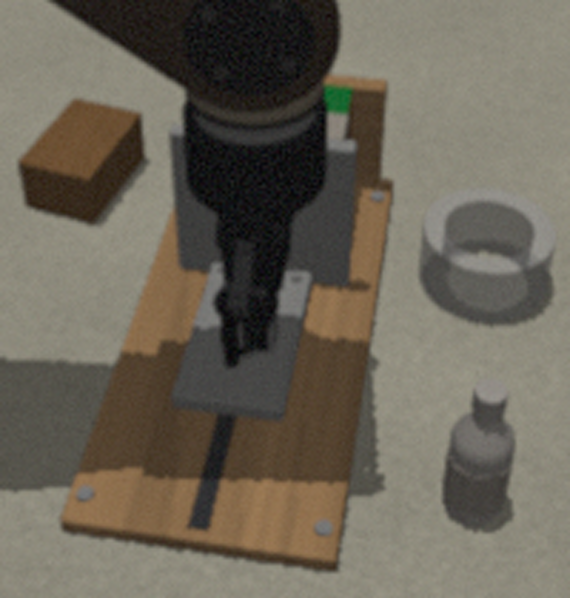

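```bash
for k in 1 2; do python3 -m creep '[0.03,0,0,0, 0.06,0,0,0, 0.06,0,0,0]'; done
```

```text
time: 20.0
eef_pos: [0.5861, 0.0072, 0.0551]
tcp_rot: [0.149, 0.989, -0.0, 0.001]
contact_force: [2.1, -0.8, -1.0]
opening: 0.002
time: 20.25
eef_pos: [0.586, 0.0073, 0.0553]
tcp_rot: [0.149, 0.989, -0.0, 0.003]
contact_force: [6.7, -2.0, -4.2]
opening: -0.003
```

```bash
python3 -m creep '[0.03,0,0,0, 0.05,0,0,0, 0.05,0,0,0]'; python3 -m creep '[-0.2,0,0,0, -0.4,-0.1,0,0, -0.7,-0.2,0,0, -0.9,-0.4,-0.4,0, -0.9,-0.6,-1.2,0, -0.9,-1.0,-2,0, -0.8,-1.8,-2.8,0, -1.2,-2.8,-3.6,0, -1.8,-3.8,-4,0, -2.3,-4.6,-4,0, -2.8,-5.2,-4,0, -3.2,-5.8,-4,0, -3.5,-6.3,-4,0, -3.5,-6.3,-4,0]'; python3 look.py 13
```

```text
time: 20.5
eef_pos: [0.586, 0.0073, 0.0554]
tcp_rot: [0.149, 0.989, -0.0, 0.004]
contact_force: [9.3, -3.4, -6.1]
opening: -0.001
time: 21.67
eef_pos: [0.6207, -0.1709, 0.1552]
tcp_rot: [0.15, 0.989, -0.0, 0.0]
contact_force: [-0.5, 0.7, 0.0]
opening: 0.003
[ 0.09963879 -0.24094939  0.15523499] -0.002988991231759918 21.6667 [-0.46838362  0.66413195  0.01075419]
```

View pics/s13.png

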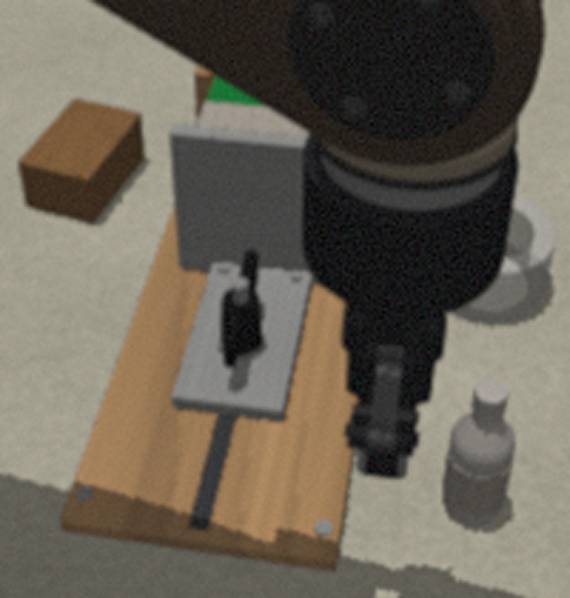

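View pics/t13.png

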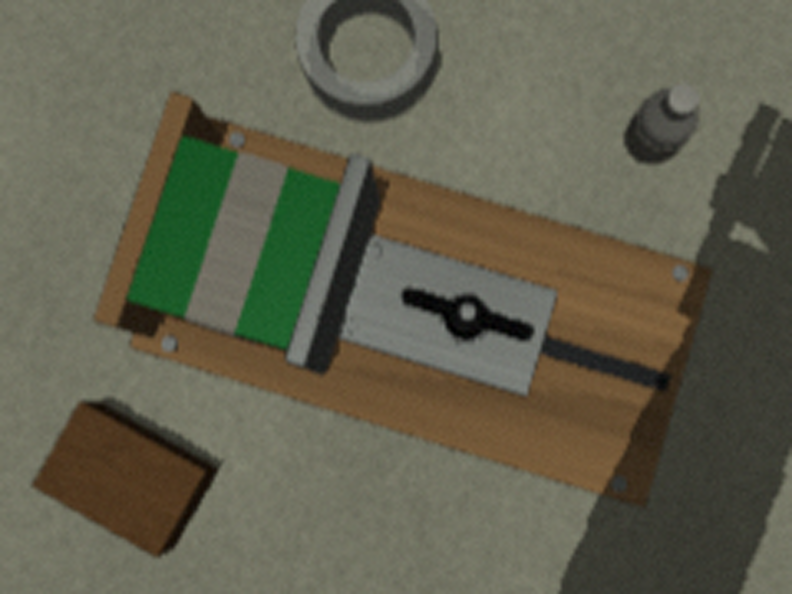

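```bash
python3 nut.py 408 297 530 332 468 313; python3 - <<'E'
from go import *
T=lambda u,v:(130+u/3.3,100+v/3.3)
for u in((358,155),(290,360)): print('plate',jig(atz('top',T(*u),.13)))
a=cv2.imread('pics/t5.png').astype(int);b=cv2.imread('pics/t13.png').astype(int); print('diff box/fence area',abs(a-b)[90:370,90:350].mean(),abs(a-b)[90:370,90:350].max())
print(s['contact_force'],s['dq'].max() if hasattr(s['dq'],'max') else s['dq'])
E
```

```text
stud [-0.00220469 -0.05563153  0.078     ]
mid [-0.00202246 -0.05638936  0.069     ] len 0.0748873707139097 angle cw from +y deg 179.29131579732334
plate [0.05849426 0.02673348 0.13      ]
plate [-0.05905164  0.02859869  0.13      ]
diff box/fence area 8.349798534798534 21
[-0.17332541 -0.13629251  0.22300311] 0.02316160659582756
```

```bash
python3 -c "
from plant import ctrl
print(ctrl.sign_off(), ctrl.get_state()['time'])"
```

```text
the job is handed in; nothing more can be done
the job is handed in; nothing more can be done
```

The box is snug and square between the fence and the end stop, the wing nut is against its stop, and the job is handed in at about 22 s.

- **Fence:** I pushed it from about 16 mm to about 84 mm of travel with the shut fingertips. It stopped moving while the force rose from about 16 N to 25 N. In the top view the box is square and touches both the stop and the fence.
- **Wing nut:** I turned it clockwise with three open strokes on the far side from the plate, about 325° in all. It then stood still while the push rose from 2 N to about 11 N.
- **Last checks:** From the pictures the wings lie about 0.7° off the jig's y axis, which is within the error of reading the picture. The fence and box look the same as before the nut was turned. The bottle, tape roll and carton look unmoved. The tool ended clear, reading almost no force.
- **Disagreement:** Picture estimates of the fence's end position differ by about 2 mm across its width (82 and 84 mm, against 85 mm nominal). That is within the camera calibration error. No check failed.

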